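# Hang the sample basket in the conditioning bath

### The arm

A 6-joint arm with a two-finger parallel gripper is mounted at the origin on the work surface. World frame = base frame: x ahead of the robot, y to its left, z up, the work surface at z = 0. Lengths are in m, angles in degrees, forces in N, time in s.
With the tool pointing down it reaches from about 0.375 to 0.9 m from the base axis. Payload 3.1 kg.
Tool frame: the origin (TCP) lies on the centre line of the jaws, within the pads' length; the fingertips stand 11 mm ahead of it and the grasp point (between the pads) lies 8 mm behind it; z points along the fingers, y is the line along which they close (so a half turn about z gives the same grasp; the last joint's range is limited). The gripper opens to 87 mm and grips with 3 to 60 N. Pads are 19 mm wide; open, the fingers measure 117 mm over their backs; the gripper's body (75 mm by 190 mm) begins 51 mm behind the grasp point.
Start: joints at [58.184, 30.224, 82.088, -0, 67.689, -10.227], TCP at [0.23, 0.581, 0.234] pointing down, gripper open.
Joint ranges: [-176.69, 176.69], [-43.24, 126.21], [12.49, 139.97], [-82, 262], [0, 151.66], [-163.58, 163.58]. Speed limits (degrees/s): [159.86, 159.86, 180, 180, 180, 180].

### API

Orientations are given as a 3x3 rotation matrix whose columns are the frame's x, y, z axes.
In Python, from rig import * gives the robot as it stands.
- The arm moves only by the shell command python3 -m inch 'ROWS'. ROWS is JSON, a list of rows, each an object of numbers: "gripper": the opening in per cent of the stroke, from 0 (shut) to 100 (fully open); "dx", "dy", "dz": the shift along the tool's x, y, z in mm; "turn": the turn about the tool's z in rad. A call has 1 to 12 rows; each row is the pose to reach, as a shift and turn from the pose commanded when the call began, along the tool's axes at that moment; what a row does not reach only later rows make up. A row lasts 1/10 s, in which the tool goes at most 50 mm and 8.59 degrees, less where a joint would pass 70% of its speed; a pose out of reach is approached as far as the arm can. A call with a gripper value outside its range is refused whole. The fingers move at their own pace and stop on an object; the grip force is fixed at half the most. Time passes only in rows, so rows that repeat a pose let the fingers close. It gives the time, the measured TCP pose, the force and the opening at its end, in the units of the state.
- read_state(): the state, without advancing time (a new reading comes with each control period).
- capture(name): name is "scene" or "top" or "wrist"; returns the picture (420x560x3 uint8, red, green, blue); there is no depth.
- get_calibration(name): a dict with "camera_matrix" (3x3 intrinsics, pixels), "world_to_cam" (4x4, takes a point from world to camera coordinates); the wrist camera has in their place "T_tool_cam" (4x4, takes a point from camera to tool coordinates, whose origin is the TCP and whose axes are the flange's). Camera axes: x right, y down, z forward; pixel columns grow to the right and rows downward; lengths in m; the calibration is good to about 2 mm. A picture is of the moment at which its call begins: read the wrist's pose just before it. get_calibration takes no time and is no camera call.
- hand_in(): hands the job in, once; it reports no verdict.
Trained networks look in the newest picture that a camera, given by its name, has taken for a name from the list of things; names that differ only in an ending like _2 or _b are one class to them, and where a whole thing is asked for, a point or a joint stands for the part that bears it (a point fixed in the world has none). Each returns a list of dicts, best first, with "score" (0 to 1); they miss things now and then, are a little off and sometimes report something else, mostly with a low value. They report only what shows in the picture. A call takes as long as a camera call. They do not tell look-alikes from the thing itself.
- recognise(camera, query): "extent" ([centre column, centre row, width, height] in pixels, round what is visible of it).
The state is a dict: "time_s": time; "joint_positions": joint angles; "qvel": joint speeds; "tau": joint torques, N m; "position": TCP position; "tcp_rot": TCP orientation; "force": force on the tool from outside, world axes, zero at the start; "moment": the same for the moment, N m; "opening": opening from 0.0 (shut) to 1.0 (fully open).
Only numpy, scipy, OpenCV 4.12 (cv2) and the standard library are available. Lean on these libraries where they do the work, as an engineer would, in place of code of your own. Each camera call takes 0.05 s, during which the arm holds its last target. There are 200 camera calls.

### The job

Hang the green basket inside the steel bath: lift it by its handle, hook its bent lip over the wall that wears the blue edge strip so that the tray hangs inside the bath, off its floor, and let go of it there without dropping it. Leave the orange basket where it stands.

Things in the scene. Friction and masses are not known exactly. Their poses are not given: they have to be found in the camera images.
- green_basket: Green plastic hook-on basket, 0.13-0.23 kg, upright on the counter. Origin: centre of its underside, z up. Tray 60 (x) by 80 (y) by 40 mm high. Handle: bar along y over the tray's centre, 14 mm wide (x) and 14 high, centre at z = 107 mm, between uprights at y = +-42 mm; pinch it mid-length across x. The lip is on its -x side, which starts towards the robot, turned up to 40 degrees.
- green_hook (a point): On the green basket: top middle of the slot under its bent lip, at basket x = -41, z = 68 mm; axes as the basket. The slot opens downwards, 22 mm wide (x) here, flaring on the lip's side to 36 mm at the lip's end 24 mm lower; lip 60 mm wide (y). The 4 mm strip above rests on the rim. Once hung, the basket may lean some 10 degrees, foot to the wall.
- bath: Open steel bath, fixed, empty: 200 (x) by 220 (y) by 110 mm high, walls and floor 4 mm. Origin: centre of the tank's underside, z up. Its -x wall, facing the robot within 20 degrees, wears a blue edge strip along its whole length: x = -103 to -93 mm, 16 mm tall, top at z = 110 mm. White control box (55 deep, 85 high) on the opposite wall, outside. The white plastic tub is another thing.
- orange_basket: Orange basket of the same shape and axes as the green one, standing near it; not to be disturbed.
Things that resemble listed ones, but are neither listed nor needed, are in the scene too. Several things look just like the green_basket: the one meant starts farthest to the robot's left.

How it is judged (in metres and radians):
On the way:
1. the green basket has been lifted clear of the counter (height (world z) of green_basket above 0.06 m), for 0.1 s.
At the end, for the whole second after the job is handed in: Green basket released, at rest, hanging on the blue-edged wall: in the bath frame its origin at x -83 to -35 mm, y within 75 mm, 20 to 52 mm above the counter (42 when level), upright and square to the wall within 20 degrees, borne by the bath. Orange basket upright, moved under 30 mm (x of green_basket in the frame of bath between -0.083 and -0.035 m and y of green_basket in the frame of bath between -0.075 and 0.075 m and z of green_basket in the frame of bath between 0.02 and 0.052 m and angle between green_basket's own z axis and vertical below 0.35 rad and angle between the x axis of green_basket and the x axis of bath, either way round below 0.35 rad and contact force between green_basket and bath above 0.3 N and contact force between green_basket and the fingers below 0.05 N and linear speed of green_basket below 0.02 m/s and angular speed of green_basket below 0.2 rad/s and distance of orange_basket from where it was at the start of the episode below 0.03 m and angle between orange_basket's own z axis and vertical below 0.2 rad); the robot touches nothing.
It fails at once if the green basket is dropped: it falls freely, out of the fingers, faster than 0.6 m/s (about 18 mm of fall) (contact force between green_basket and the fingers below 0.05 N and linear speed of green_basket above 0.6 m/s).
It fails at once if the orange basket is moved by more than 30 mm (distance of orange_basket from where it was at the start of the episode above 0.03 m).
It also fails if it takes over 38 s, if anything falls off the work surface, if the arm or the gripper's body presses on something with over 40 N, if the wrist force passes 120 N, or if a joint passes its speed limit or range.

## Working session

There is one attempt and no reset: what is moved stays moved. The work goes in short steps, Python scripts to look and compute and a shell command to move; the robot and the scene stay as the last step left them, time stands still between calls to the robot, and variables do not carry over. Pictures are saved under pics/ and viewed, on a budget of 10 in all, crops included, one or two more only if the job needs it, and the job is handed in when it is done.

```bash
mkdir -p pics; python3 - <<'E'
from rig import *
import cv2,numpy as np
s=read_state();print(s['time_s'],s['position'],s['tcp_rot'],s['opening'])
for n in ['scene','top']:
    im=capture(n);cv2.imwrite(f'pics/{n}0.png',cv2.cvtColor(im,cv2.COLOR_RGB2BGR))
    for q in ['green_basket','bath','orange_basket','green_hook']:
        print(n,q,[(np.round(d['extent']).tolist(),round(d['score'],2)) for d in recognise(n,q)])
    c=get_calibration(n);print(np.round(c['camera_matrix'],1).tolist(),np.round(c['world_to_cam'],3).tolist())
E
```

```text
0.0 [0.22955314 0.58051795 0.23254743] [[-9.29832762e-01  3.67980439e-01 -1.19605764e-03]
 [ 3.67982164e-01  9.29830842e-01 -1.93195214e-03]
 [ 4.01210681e-04 -2.23652028e-03 -9.99997419e-01]] 1.0025586031006448
scene green_basket [([203.0, 116.0, 46.0, 54.0], 0.85), ([196.0, 165.0, 54.0, 56.0], 0.78), ([228.0, 233.0, 52.0, 65.0], 0.66)]
scene bath [([402.0, 331.0, 173.0, 177.0], 0.62)]
scene orange_basket [([121.0, 203.0, 65.0, 56.0], 0.6)]
scene green_hook [([205.0, 113.0, 42.0, 58.0], 0.88), ([230.0, 235.0, 55.0, 70.0], 0.77), ([195.0, 164.0, 50.0, 57.0], 0.65)]
[[476.2, 0.0, 274.2], [0.0, 476.2, 205.3], [0.0, 0.0, 1.0]] [[-0.322, 0.947, 0.013, 0.21], [0.7, 0.248, -0.67, -0.247], [-0.637, -0.207, -0.743, 1.25], [0.0, 0.0, 0.0, 1.0]]
top green_basket [([417.0, 313.0, 58.0, 58.0], 0.97), ([385.0, 223.0, 54.0, 49.0], 0.85), ([314.0, 171.0, 45.0, 57.0], 0.66)]
top bath [([162.0, 119.0, 139.0, 150.0], 0.59)]
top orange_basket [([422.0, 167.0, 56.0, 58.0], 0.72)]
top green_hook [([316.0, 174.0, 41.0, 47.0], 0.86), ([415.0, 313.0, 55.0, 59.0], 0.67)]
[[491.9, 0.0, 279.6], [0.0, 491.9, 207.9], [0.0, 0.0, 1.0]] [[-0.022, -1.0, 0.001, -0.051], [-0.997, 0.022, -0.078, 0.429], [0.078, -0.002, -0.997, 1.065], [0.0, 0.0, 0.0, 1.0]]
```

View pics/scene0.png

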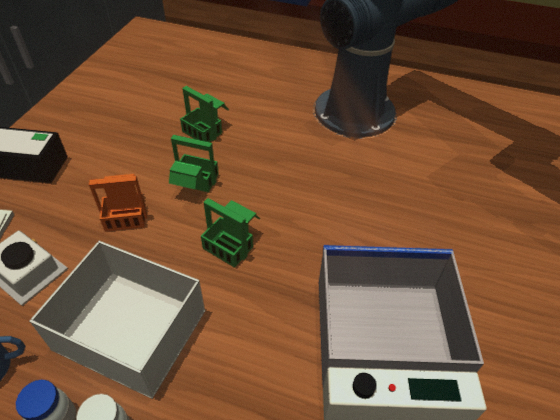

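View pics/top0.png

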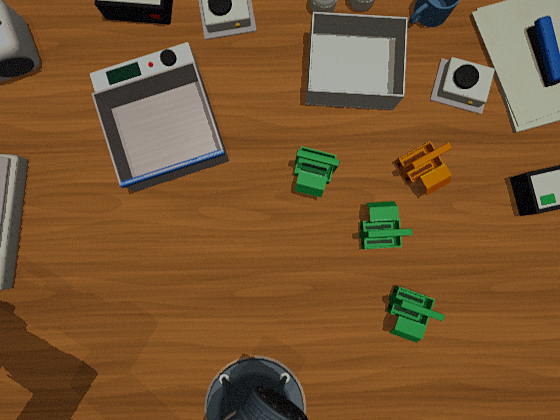

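The target is the leftmost green basket: top picture (316,172), scene picture (228,235). The blue strip runs from (120,185) to (224,154) in the top picture. I'll zoom in on both for pixel positions.

```bash
python3 - <<'E'
import cv2,numpy as np
t=cv2.imread('pics/top0.png');s=cv2.imread('pics/scene0.png')
def crop(im,x,y,w,h,k):
    c=cv2.resize(im[y:y+h,x:x+w],None,fx=k,fy=k,interpolation=cv2.INTER_CUBIC)
    for i in range(0,w,10):cv2.putText(c,str(x+i),(i*k,8),0,.3,(255,255,255));cv2.line(c,(i*k,0),(i*k,c.shape[0]),(255,255,255) if i%50==0 else (120,120,120),1) if 0 else cv2.line(c,(i*k,10),(i*k,16),(255,255,255),1)
    for j in range(0,h,10):cv2.putText(c,str(y+j),(8,j*k+4),0,.3,(255,255,255));cv2.line(c,(0,j*k),(6,j*k),(255,255,255),1)
    return c
A=np.hstack([crop(t,285,135,66,75,6),crop(s,192,190,66,75,6)])
cv2.imwrite('pics/z1.png',A);print(A.shape)
for n,im in (('top',t),('scene',s)):
    b,g,r=[im[...,i].astype(int) for i in range(3)]
    m=((b>r*1.5)&(b>g*1.4)&(b>70)).astype(np.uint8)
    k,l,st,_=cv2.connectedComponentsWithStats(m)
    for i in range(1,k):
        if st[i,4]>80:
            p=np.argwhere(l==i)[:,::-1].astype(np.int32);print(n,st[i],cv2.boxPoints(cv2.minAreaRect(p)).round(1).tolist())
E
```

```text
(450, 792, 3)
top [539  16  21  64 729] [[537.2999877929688, 18.200000762939453], [549.5, 15.100000381469727], [565.0, 77.0], [552.7999877929688, 80.0999984741211]]
top [120 152 104  35 209] [[119.5, 184.39999389648438], [222.8000030517578, 151.39999389648438], [223.6999969482422, 154.10000610351562], [120.30000305175781, 187.10000610351562]]
top [121 154  86  29 108] [[120.69999694824219, 181.0], [205.89999389648438, 153.6999969482422], [206.39999389648438, 155.10000610351562], [121.19999694824219, 182.5]]
scene [324 245 128   9 459] [[323.79998779296875, 249.8000030517578], [324.0, 244.89999389648438], [451.0, 249.0], [450.8999938964844, 253.89999389648438]]
scene [  16  380   40   39 1155] [[8.5, 402.5], [39.5, 371.5], [62.5, 394.5], [31.5, 425.5]]
```

View pics/z1.png

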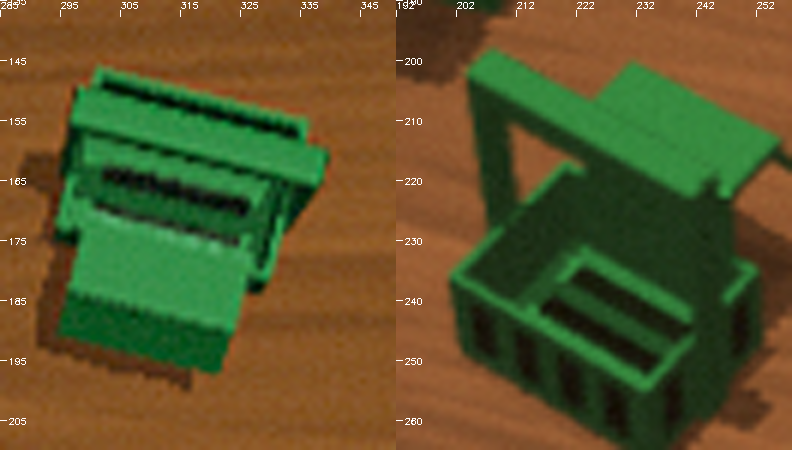

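The crops show the handle's top face: top view corners about (297,149),(296,155),(339,160),(338,166). In the scene view it runs from about (206,199) to (245,222), and the lip is on the near-robot side.

```bash
cat > h.py <<'E'
from rig import *
import cv2,numpy as np
def ray(n,u,v,z):
    c=get_calibration(n);K=np.array(c['camera_matrix']);T=np.array(c['world_to_cam'])
    R,t=T[:3,:3],T[:3,3];o=-R.T@t;d=R.T@np.linalg.inv(K)@[u,v,1]
    return o+d*(z-o[2])/d[2]
def proj(n,P):
    c=get_calibration(n);T=np.array(c['world_to_cam']);p=(T[:3,:3]@np.array(P).T).T+T[:3,3];p=p@np.array(c['camera_matrix']).T
    return p[:,:2]/p[:,2:]
def shift(target):  # world target -> tool mm
    s=read_state();return np.array(s['tcp_rot']).T@(np.array(target)-s['position'])*1000
E
python3 - <<'E'
from h import *
a=[ray('top',u,v,.114) for u,v in [(297,149.5),(296.5,156),(339.2,160.3),(338,166.3)]]
L=(a[0]+a[1])/2;R=(a[2]+a[3])/2;d=L-R
C=(L+R)/2;yw=np.degrees(np.arctan2(-d[0],d[1]));print('handle',C,np.linalg.norm(d),yw)
y=np.radians(yw);ex=np.array([np.cos(y),np.sin(y),0]);ey=np.array([-np.sin(y),np.cos(y),0])
o=C*[1,1,0]
for n in('top','scene'):print(n,proj(n,[o+ex*i*.007+ey*j*.047+[0,0,.114] for i in(-1,1) for j in(-1,1)]).round(1).tolist(),'traycorners',proj(n,[o+ex*i*.03+ey*j*.04+[0,0,.04] for i in(-1,1) for j in(-1,1)]).round(1).tolist())
l=ray('top',120,185.5,.11);r=ray('top',223.5,153,.11);d=l-r;by=np.degrees(np.arctan2(-d[0],d[1]));M=(l+r)/2
print('strip',l,r,np.linalg.norm(d),by)
l=ray('scene',451,249.5,.11);r=ray('scene',324,247.5,.11);d=l-r;print('strip scene',l,r,np.linalg.norm(d),np.degrees(np.arctan2(-d[0],d[1])))
for nm,p in(('o top',ray('top',0,0,0)),):pass
s=read_state();R=np.array(s['tcp_rot']);print('tool y yaw',np.degrees(np.arctan2(R[1,1],R[0,1])),'q',s['joint_positions'])
print('shift to above handle',shift(C+[0,0,.05]))
print(get_calibration('wrist')['T_tool_cam'])
E
```

```text
handle [ 0.51954519 -0.1385113   0.114     ] 0.08695297221154967 -15.551816039300043
top [[339.5, 167.1], [294.2, 155.6], [341.1, 160.4], [295.9, 149.0]] traycorners [[329.6, 182.0], [293.7, 172.9], [336.2, 155.4], [300.5, 146.4]]
scene [[208.6, 195.4], [249.4, 217.5], [203.7, 200.0], [244.7, 222.4]] traycorners [[222.0, 215.4], [254.5, 233.4], [202.5, 234.8], [235.6, 254.1]]
strip [0.47285766 0.26091875 0.11      ] [0.53463905 0.05158532 0.11      ] 0.21825999353869924 16.443116340492438
strip scene [0.47488665 0.2569681  0.11      ] [0.54281764 0.05102879 0.11      ] 0.21685391619773706 18.2556169472116
tool y yaw 68.40710679088703 q [ 5.81822084e+01  3.02262915e+01  8.20902811e+01  8.03020494e-04
  6.76900822e+01 -1.02252032e+01]
shift to above handle [-534.12940919 -562.53283324   69.54928824]
[[-1.78607757e-03 -9.57262755e-01 -2.89214156e-01  7.90526256e-02]
 [ 9.99998404e-01 -1.72265749e-03 -4.73831814e-04  1.25829161e-03]
 [-4.46353841e-05 -2.89214541e-01  9.57264304e-01 -1.51074161e-01]
 [ 0.00000000e+00  0.00000000e+00  0.00000000e+00  1.00000000e+00]]
```

```bash
python3 -m inch '[{"gripper":70,"dx":-534,"dy":-562,"dz":30,"turn":1.456},{"dx":-534,"dy":-562,"dz":30,"turn":1.456},{"dx":-534,"dy":-562,"dz":30,"turn":1.456},{"dx":-534,"dy":-562,"dz":30,"turn":1.456},{"dx":-534,"dy":-562,"dz":30,"turn":1.456},{"dx":-534,"dy":-562,"dz":30,"turn":1.456},{"dx":-534,"dy":-562,"dz":30,"turn":1.456},{"dx":-534,"dy":-562,"dz":30,"turn":1.456},{"dx":-534,"dy":-562,"dz":30,"turn":1.456},{"dx":-534,"dy":-562,"dz":30,"turn":1.456},{"dx":-534,"dy":-562,"dz":30,"turn":1.456},{"dx":-534,"dy":-562,"dz":30,"turn":1.456}]'; python3 - <<'E'
from h import *
s=read_state();R=np.array(s['tcp_rot']);print(s['time_s'],s['position'],np.degrees(np.arctan2(R[1,1],R[0,1])))
print('togo',shift([.5195,-.1385,.2]))
E
```

```text
0.5 [0.22992213 0.58111512 0.23350411] 68.40710679088703
togo [-534.08203252 -562.54298583   33.54929072]invalid input
```

```bash
python3 -m inch '[{"gripper":70,"dx":-534,"dy":-562,"dz":30,"turn":1.456},{"gripper":70,"dx":-534,"dy":-562,"dz":30,"turn":1.456},{"gripper":70,"dx":-534,"dy":-562,"dz":30,"turn":1.456},{"gripper":70,"dx":-534,"dy":-562,"dz":30,"turn":1.456},{"gripper":70,"dx":-534,"dy":-562,"dz":30,"turn":1.456},{"gripper":70,"dx":-534,"dy":-562,"dz":30,"turn":1.456},{"gripper":70,"dx":-534,"dy":-562,"dz":30,"turn":1.456},{"gripper":70,"dx":-534,"dy":-562,"dz":30,"turn":1.456},{"gripper":70,"dx":-534,"dy":-562,"dz":30,"turn":1.456},{"gripper":70,"dx":-534,"dy":-562,"dz":30,"turn":1.456}]'; python3 - <<'E'
from h import *
s=read_state();R=np.array(s['tcp_rot']);print(s['time_s'],s['position'],np.degrees(np.arctan2(R[1,1],R[0,1])))
print('togo',shift([.5195,-.1385,.2]))
E
```

```text
time_s: 1.5
position: [0.4174, 0.1158, 0.2146]
tcp_rot: [[0.264, 0.965, 0.001], [0.965, -0.264, 0.0], [0.0, 0.001, -1.0]]
force: [0.9, 0.8, 0.9]
opening: 0.701
1.5 [0.41740149 0.11580418 0.21455308] -15.306930174651809
togo [-218.33685228  165.59177516   14.65930649]
```

```bash
python3 -m inch '[{"gripper":70,"dx":-218,"dy":166,"dz":15,"turn":0},{"gripper":70,"dx":-218,"dy":166,"dz":15,"turn":0},{"gripper":70,"dx":-218,"dy":166,"dz":15,"turn":0},{"gripper":70,"dx":-218,"dy":166,"dz":15,"turn":0},{"gripper":70,"dx":-218,"dy":166,"dz":15,"turn":0},{"gripper":70,"dx":-218,"dy":166,"dz":15,"turn":0},{"gripper":70,"dx":-218,"dy":166,"dz":15,"turn":0},{"gripper":70,"dx":-218,"dy":166,"dz":15,"turn":0}]'; python3 - <<'E'
from h import *
s=read_state();p=np.array(s['position']);R=np.array(s['tcp_rot'])
im=capture('wrist');im=cv2.cvtColor(im,cv2.COLOR_RGB2BGR)
print(s['time_s'],p,np.degrees(np.arctan2(R[1,1],R[0,1])),shift([.5195,-.1385,.2]))
c=get_calibration('wrist');T=np.array(c['T_tool_cam']);K=np.array(c['camera_matrix'])
o=np.array([.5195,-.1385,0]);y=np.radians(-15.3);ex=np.array([np.cos(y),np.sin(y),0]);ey=np.array([-np.sin(y),np.cos(y),0])
P=[o+ex*i*.007+ey*j*.042+[0,0,.114] for i in(-1,1) for j in(-1,1)]+[o+ex*i*.03+ey*j*.04+[0,0,.04] for i in(-1,1) for j in(-1,1)]
for q in P:
    t=R.T@(q-p);v=K@(T[:3,:3].T@(t-T[:3,3]));uv=v[:2]/v[2];print(uv.round());cv2.circle(im,(int(uv[0]),int(uv[1])),4,(0,0,255),-1)
cv2.imwrite('pics/w1.png',im)
E
```

```text
time_s: 2.3
position: [0.5201, -0.1359, 0.199]
tcp_rot: [[0.26, 0.966, -0.001], [0.966, -0.26, 0.001], [0.001, -0.001, -1.0]]
force: [0.3, -0.8, 0.3]
opening: 0.702
2.3 [ 0.5200566  -0.13586822  0.19895497] -15.085590699863124 [-3.49901071  0.74040252 -0.98597935]
[268. 280.]
[267. 170.]
[286. 280.]
[287. 170.]
[246. 241.]
[244. 158.]
[308. 242.]
[311. 158.]
```

View pics/w1.png

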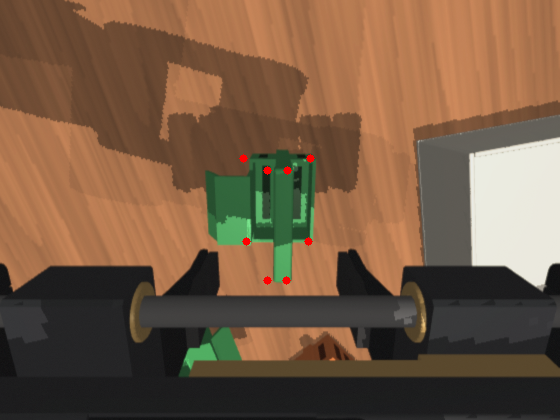

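The projected outline sits about 6 px left of the handle (cols 275–293, predicted 268–286), so I add 5 mm in y and descend to grasp.

```bash
python3 -m inch '[{"gripper":70,"dx":-3,"dy":5,"dz":40,"turn":0},{"gripper":70,"dx":-3,"dy":5,"dz":75,"turn":0},{"gripper":70,"dx":-3,"dy":5,"dz":98,"turn":0},{"gripper":70,"dx":-3,"dy":5,"dz":98,"turn":0},{"gripper":0,"dx":-3,"dy":5,"dz":98,"turn":0},{"gripper":0,"dx":-3,"dy":5,"dz":98,"turn":0},{"gripper":0,"dx":-3,"dy":5,"dz":98,"turn":0},{"gripper":0,"dx":-3,"dy":5,"dz":98,"turn":0},{"gripper":0,"dx":-3,"dy":5,"dz":98,"turn":0},{"gripper":0,"dx":-3,"dy":5,"dz":98,"turn":0},{"gripper":0,"dx":-3,"dy":5,"dz":98,"turn":0}]'
```

```text
time_s: 3.45
position: [0.5244, -0.14, 0.1013]
tcp_rot: [[0.259, 0.966, -0.0], [0.966, -0.259, 0.0], [0.0, -0.0, -1.0]]
force: [0.3, -0.5, -0.5]
opening: 0.154
```

Gripped: opening 13.4 mm on a 14 mm bar. Next I lift and carry it over the bath.

```bash
python3 -m inch '[{"gripper":0,"dx":0,"dy":0,"dz":-30,"turn":0},{"gripper":0,"dx":0,"dy":0,"dz":-70,"turn":0},{"gripper":0,"dx":0,"dy":0,"dz":-115,"turn":0},{"gripper":0,"dx":0,"dy":0,"dz":-160,"turn":0},{"gripper":0,"dx":40,"dy":-8,"dz":-160,"turn":-0.1},{"gripper":0,"dx":85,"dy":-17,"dz":-160,"turn":-0.2},{"gripper":0,"dx":130,"dy":-26,"dz":-160,"turn":-0.3},{"gripper":0,"dx":175,"dy":-35,"dz":-160,"turn":-0.4},{"gripper":0,"dx":220,"dy":-44,"dz":-160,"turn":-0.5},{"gripper":0,"dx":265,"dy":-53,"dz":-160,"turn":-0.564},{"gripper":0,"dx":302,"dy":-60,"dz":-160,"turn":-0.564},{"gripper":0,"dx":302,"dy":-60,"dz":-160,"turn":-0.564}]'; cat >> h.py <<'E'
def wproj(P,s):
    c=get_calibration('wrist');T=np.array(c['T_tool_cam']);K=np.array(c['camera_matrix'])
    t=(np.array(P)-s['position'])@np.array(s['tcp_rot']);v=(t-T[:3,3])@T[:3,:3]@K.T
    return v[:,:2]/v[:,2:]
def wray(u,v,z,s):
    c=get_calibration('wrist');T=np.array(c['T_tool_cam']);K=np.array(c['camera_matrix']);R=np.array(s['tcp_rot'])
    o=np.array(s['position'])+R@T[:3,3];d=R@T[:3,:3]@np.linalg.inv(K)@[u,v,1];return o+d*(z-o[2])/d[2]
E
python3 - <<'E'
from h import *
s=read_state();im=cv2.cvtColor(capture('wrist'),cv2.COLOR_RGB2BGR)
R=np.array(s['tcp_rot']);print(s['time_s'],s['position'],np.degrees(np.arctan2(R[1,1],R[0,1])),s['opening'])
cv2.imwrite('pics/w2.png',im);cv2.imwrite('pics/top2.png',cv2.cvtColor(capture('top'),cv2.COLOR_RGB2BGR))
E
```

```text
time_s: 4.65
position: [0.5442, 0.1717, 0.2608]
tcp_rot: [[-0.303, 0.953, -0.0], [0.953, 0.303, 0.002], [0.002, 0.0, -1.0]]
force: [-0.5, -0.1, -1.9]
opening: 0.157
4.65 [0.54424487 0.17172618 0.26076158] 17.610193434701788 0.15702975191507554
```

View pics/w2.png

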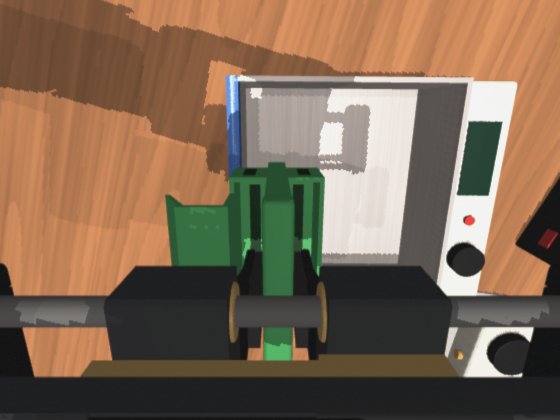

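The wrist view shows the strip's far end at cols ~228–240, rows 75–175, with the basket held square above the wall. I'll measure the strip from this picture.

```bash
python3 - <<'E'
from h import *
s=read_state();im=cv2.imread('pics/w2.png').astype(int)
b,g,r=im[...,0],im[...,1],im[...,2];m=(b>r*1.4)&(b>g*1.2)&(b>70);m[:,:200]=0;m[:,260:]=0
L=[];Rr=[]
for v in range(75,180,8):
    c=np.where(m[v])[0]
    if len(c)<3:continue
    a=wray(c.min(),v,.11,s);d=wray(c.max()+1,v,.11,s);L.append(a);Rr.append(d);print(v,c.min(),c.max(),a.round(4),d.round(4))
def fit(P):
    P=np.array(P)[1:];k=np.polyfit(P[:,1],P[:,0],1);return k
for P in(L,Rr):
    k=fit(P);print('yaw',np.degrees(np.arctan(-k[0])))
R=np.array(s['tcp_rot'])
for P in (L,Rr):
    print('tool coords mm',((np.array(P)-s['position'])@R*1000)[[1,len(P)//2,-1]].round(1).tolist())
# handle / tray in tool frame: top edge of strip far end
rows=np.where(m.any(1))[0];print('rows',rows.min(),rows.max());e=wray(234,rows.min(),.11,s);print('far end',e,((e-s['position'])@R*1000))
E
```

```text
83 226 239 [0.475  0.2503 0.11  ] [0.486  0.2537 0.11  ]
91 226 239 [0.4766 0.2443 0.11  ] [0.4877 0.2477 0.11  ]
99 227 239 [0.479  0.2385 0.11  ] [0.4894 0.2417 0.11  ]
107 227 239 [0.4807 0.2323 0.11  ] [0.4911 0.2356 0.11  ]
115 227 240 [0.4823 0.2261 0.11  ] [0.4936 0.2296 0.11  ]
123 227 240 [0.484  0.2198 0.11  ] [0.4953 0.2233 0.11  ]
131 228 240 [0.4865 0.2136 0.11  ] [0.4971 0.2169 0.11  ]
139 228 240 [0.4883 0.2072 0.11  ] [0.4989 0.2105 0.11  ]
147 228 240 [0.49   0.2006 0.11  ] [0.5007 0.204  0.11  ]
155 228 240 [0.4918 0.194  0.11  ] [0.5026 0.1973 0.11  ]
163 229 241 [0.4944 0.1875 0.11  ] [0.5053 0.1909 0.11  ]
171 229 232 [0.4963 0.1807 0.11  ] [0.4996 0.1817 0.11  ]
yaw 16.8667555203807
yaw 13.666677395030085
tool coords mm [[93.3, -41.3, 150.6], [61.1, -41.0, 150.6], [26.7, -41.7, 150.6]]
tool coords mm [[93.3, -29.7, 150.6], [61.1, -30.0, 150.6], [26.7, -38.1, 150.6]]
rows 76 175
far end [0.4799018  0.25742689 0.11      ] [104.86953673 -34.25387729 150.60404946]
```

```bash
python3 -m inch '[{"gripper":0,"dx":-5,"dy":5.5,"dz":0,"turn":0},{"gripper":0,"dx":-5,"dy":5.5,"dz":0,"turn":0},{"gripper":0,"dx":-5,"dy":5.5,"dz":20,"turn":0},{"gripper":0,"dx":-5,"dy":5.5,"dz":40,"turn":0},{"gripper":0,"dx":-5,"dy":5.5,"dz":60,"turn":0},{"gripper":0,"dx":-5,"dy":5.5,"dz":75,"turn":0},{"gripper":0,"dx":-5,"dy":5.5,"dz":80,"turn":0},{"gripper":0,"dx":-5,"dy":5.5,"dz":80,"turn":0}]'; python3 - <<'E'
from h import *
s=read_state();w=cv2.cvtColor(capture('wrist'),cv2.COLOR_RGB2BGR);sc=cv2.cvtColor(capture('scene'),cv2.COLOR_RGB2BGR)
p=np.array(s['position']);R=np.array(s['tcp_rot']);E=np.array([R[:,1],R[:,0],[0,0,1]]);o=p-[0,0,.1013]
print(p,s['opening'],np.degrees(np.arctan2(R[1,1],R[0,1])))
B=lambda x,y,z:o+(np.array([x,y,z])/1000)@E
P=[B(-7,42,114),B(7,42,114),B(-30,40,40),B(30,40,40),B(-30,30,72),B(-56,30,72),B(-66,30,44)]
for q in wproj(P,s):cv2.circle(w,(int(q[0]),int(q[1])),2,(0,0,255),-1)
for q in proj('scene',P):cv2.circle(sc,(int(q[0]),int(q[1])),1,(0,0,255),-1)
im=w.astype(int);b,g,r=im[...,0],im[...,1],im[...,2];m=(b>r*1.4)&(b>g*1.2)&(b>70);m[:,:180]=0;m[:,270:]=0
for v in range(20,200,15):
    c=np.where(m[v])[0]
    if len(c)>3:print(v,((np.array([wray(c.min(),v,.11,s),wray(c.max()+1,v,.11,s)])-p)@R*1000).round(1)[:,:2].tolist())
cv2.imwrite('pics/c3.png',np.hstack([cv2.resize(w[60:285,130:330],None,fx=2,fy=2),cv2.resize(sc[180:330,310:443],None,fx=3,fy=3)]))
E
```

```text
time_s: 5.55
position: [0.5515, 0.163, 0.1806]
tcp_rot: [[-0.296, 0.955, -0.002], [0.955, 0.296, -0.0], [0.0, -0.002, -1.0]]
force: [-0.0, 0.3, -1.4]
opening: 0.156
[0.55147956 0.16297786 0.18061511] 0.15563188027038985 17.20514153613082
50 [[112.7, -46.1], [112.6, -36.1]]
65 [[104.5, -46.0], [104.5, -33.5]]
80 [[96.1, -46.0], [96.1, -34.0]]
95 [[87.6, -46.0], [87.6, -33.8]]
110 [[78.8, -45.9], [78.8, -33.6]]
125 [[69.9, -46.5], [69.8, -34.0]]
140 [[60.7, -46.5], [60.7, -33.9]]
155 [[51.3, -46.5], [51.2, -33.7]]
170 [[41.6, -46.4], [41.6, -34.1]]
185 [[31.7, -46.4], [31.7, -34.0]]
```

View pics/c3.png

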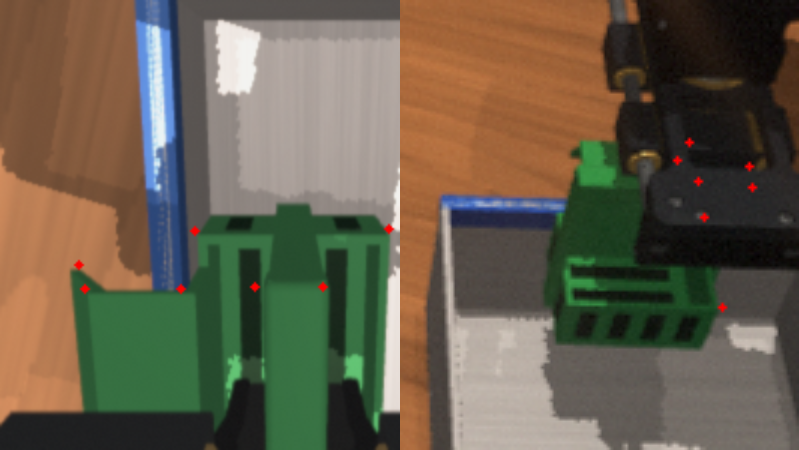

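The basket is aligned: strip at tool y −46…−36 (centre −41.3, wanted −41), and the projected lip and tray corners match in both views. Now lowering the rest of the way.

```bash
python3 -m inch '[{"gripper":0,"dx":0,"dy":0,"dz":10,"turn":0},{"gripper":0,"dx":0,"dy":0,"dz":18,"turn":0},{"gripper":0,"dx":0,"dy":0,"dz":26,"turn":0},{"gripper":0,"dx":0,"dy":0,"dz":32,"turn":0},{"gripper":0,"dx":0,"dy":0,"dz":35,"turn":0},{"gripper":0,"dx":0,"dy":0,"dz":36,"turn":0},{"gripper":0,"dx":0,"dy":0,"dz":36,"turn":0}]'
```

```text
time_s: 6.35
position: [0.5516, 0.1641, 0.1451]
tcp_rot: [[-0.298, 0.955, -0.0], [0.955, 0.298, -0.0], [0.0, -0.0, -1.0]]
force: [0.0, 0.1, -1.1]
opening: 0.16
```

```bash
python3 -m inch '[{"gripper":0,"dx":0,"dy":0,"dz":1,"turn":0},{"gripper":0,"dx":0,"dy":0,"dz":2,"turn":0},{"gripper":0,"dx":0,"dy":0,"dz":3,"turn":0},{"gripper":0,"dx":0,"dy":0,"dz":3,"turn":0}]'
```

```text
time_s: 6.75
position: [0.5518, 0.1641, 0.1425]
tcp_rot: [[-0.297, 0.955, 0.001], [0.955, 0.297, 0.0], [-0.0, 0.001, -1.0]]
force: [-0.4, -0.3, 0.9]
opening: 0.155
```

Force went from −1.1 to +0.9 N, so the rim now bears the basket. I'll open gradually so it eases into its lean.

```bash
python3 -m inch '[{"gripper":18,"dx":0,"dy":0,"dz":0,"turn":0},{"gripper":21,"dx":0,"dy":0,"dz":0,"turn":0},{"gripper":24,"dx":0,"dy":0,"dz":0,"turn":0},{"gripper":28,"dx":0,"dy":0,"dz":0,"turn":0},{"gripper":32,"dx":0,"dy":0,"dz":0,"turn":0},{"gripper":36,"dx":0,"dy":0,"dz":0,"turn":0},{"gripper":42,"dx":0,"dy":0,"dz":0,"turn":0},{"gripper":50,"dx":0,"dy":0,"dz":0,"turn":0},{"gripper":65,"dx":0,"dy":0,"dz":0,"turn":0},{"gripper":65,"dx":0,"dy":0,"dz":0,"turn":0}]'; python3 - <<'E'
from h import *
w=cv2.cvtColor(capture('wrist'),cv2.COLOR_RGB2BGR);sc=cv2.cvtColor(capture('scene'),cv2.COLOR_RGB2BGR)
cv2.imwrite('pics/c4.png',np.hstack([cv2.resize(w[90:315,130:330],None,fx=2,fy=2),cv2.resize(sc[180:330,310:443],None,fx=3,fy=3)]))
E
```

```text
time_s: 7.75
position: [0.5515, 0.1641, 0.1422]
tcp_rot: [[-0.297, 0.955, -0.0], [0.955, 0.297, 0.0], [0.0, -0.0, -1.0]]
force: [1.2, -0.3, 0.1]
opening: 0.587
```

View pics/c4.png

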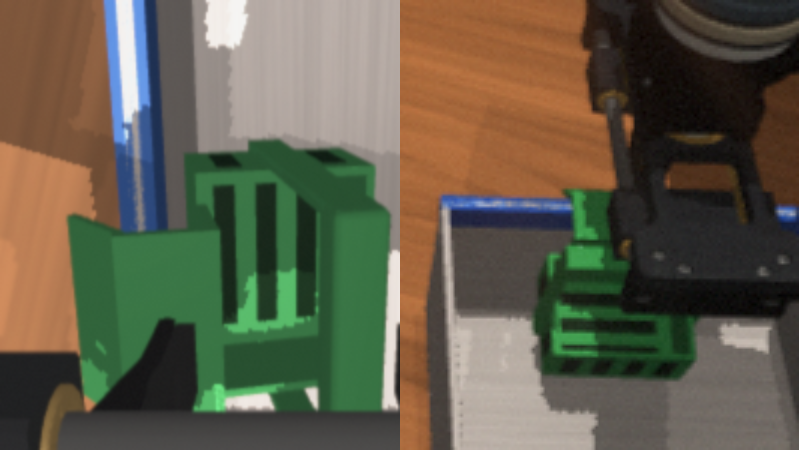

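The basket hangs on the strip, leaning with foot to the wall as expected. The handle (crop col ~355) shifted towards +x but stays between the fingers. I'll centre on it, open wider and rise.

```bash
python3 -m inch '[{"gripper":80,"dx":0,"dy":4,"dz":0,"turn":0},{"gripper":85,"dx":0,"dy":9,"dz":0,"turn":0},{"gripper":85,"dx":0,"dy":11,"dz":0,"turn":0},{"gripper":85,"dx":0,"dy":11,"dz":-10,"turn":0},{"gripper":85,"dx":0,"dy":11,"dz":-30,"turn":0},{"gripper":85,"dx":0,"dy":11,"dz":-70,"turn":0},{"gripper":85,"dx":0,"dy":11,"dz":-120,"turn":0},{"gripper":85,"dx":0,"dy":11,"dz":-160,"turn":0},{"gripper":85,"dx":0,"dy":11,"dz":-160,"turn":0},{"gripper":85,"dx":0,"dy":11,"dz":-160,"turn":0},{"gripper":85,"dx":0,"dy":11,"dz":-160,"turn":0},{"gripper":85,"dx":0,"dy":11,"dz":-160,"turn":0}]'; python3 - <<'E'
from h import *
s=read_state();w=cv2.cvtColor(capture('wrist'),cv2.COLOR_RGB2BGR);sc=cv2.cvtColor(capture('scene'),cv2.COLOR_RGB2BGR)
t=cv2.cvtColor(capture('top'),cv2.COLOR_RGB2BGR);t0=cv2.imread('pics/top0.png')
print('orange diff',np.abs(t[140:195,392:458].astype(int)-t0[140:195,392:458]).mean())
cv2.imwrite('pics/c5.png',np.hstack([cv2.resize(w[60:285,130:330],None,fx=2,fy=2),cv2.resize(sc[180:330,310:443],None,fx=3,fy=3)]))
E
```

```text
time_s: 9.05
position: [0.5609, 0.1672, 0.3004]
tcp_rot: [[-0.297, 0.955, -0.004], [0.955, 0.297, -0.0], [0.001, -0.004, -1.0]]
force: [-0.7, -0.5, 0.4]
opening: 0.849
orange diff 9.84297520661157
```

View pics/c5.png

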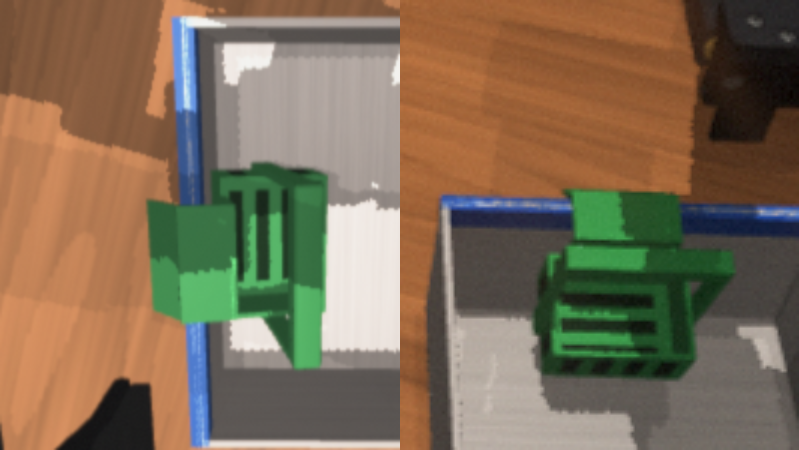

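Released and hanging: lip outside, tray inside on the blue strip, gripper clear. I'll check the lean numerically and compare the orange basket with its start.

```bash
python3 - <<'E'
from h import *
from scipy.optimize import least_squares
from scipy.spatial.transform import Rotation as Ro
s=read_state();capture('scene');capture('top')
sc=lambda u,v:(310+(u-400)/3,180+v/3); wr=lambda u,v:(130+u/2,60+v/2)
M=[('s',sc(567,248),(-7,-47,114)),('s',sc(733,254),(-7,47,114)),('s',sc(733,272),(7,47,114)),('s',sc(567,270),(7,-47,114)),
('s',sc(695,360),(30,40,40)),('s',sc(541,356),(30,-40,40)),
('s',sc(575,242),(-30,-30,72)),('s',sc(681,246),(-30,30,72)),
('w',wr(293,369),(-7,-47,114)),('w',wr(320,367),(7,-47,114)),('w',wr(234,205),(-30,30,72)),('w',wr(239,318),(-30,-30,72))]
P=np.array([m[2] for m in M])/1000;U=np.array([m[1] for m in M]);isw=np.array([m[0]=='w' for m in M])
def f(q):
    X=P@Ro.from_euler('ZYX',q[3:]).as_matrix().T+q[:3]
    return (np.where(isw[:,None],wproj(X,s),proj('scene',X))-U).ravel()
r=least_squares(f,[.552,.164,.04,.3,.1,0],loss='soft_l1',f_scale=1.5);print(r.x[:3].round(4),np.degrees(r.x[3:]).round(1),np.abs(r.fun).reshape(-1,2).max(1).round(1))
th=np.radians(17.2);ex=np.array([np.cos(th),np.sin(th)]);ey=np.array([-ex[1],ex[0]])
e=np.array([.4799,.2574]);o=e-ey*.11+ex*.098;d=r.x[:2]-o;print('bath frame mm',d@ex*1000,d@ey*1000)
for n in('scene','top'):print(n,[(np.round(x['extent']).tolist(),round(x['score'],2)) for x in recognise(n,'orange_basket')])
E
```

```text
[0.5489 0.1567 0.0278] [18.2 10.4 -3.3] [0.9 2.2 3.5 0.2 2.9 3.6 0.5 0.8 0.9 0.7 2.2 1.9]
bath frame mm -61.913155379026314 -6.613677098089705
scene [([120.0, 203.0, 62.0, 58.0], 0.64)]
top [([424.0, 169.0, 56.0, 55.0], 0.66), ([174.0, 155.0, 47.0, 58.0], 0.17)]
```

```bash
python3 -c "
from rig import *
print(hand_in())"
```

```text
the job is handed in; nothing more can be done
None
```

I lifted the leftmost green basket by its handle and hooked its lip over the blue-edged wall. I let go gradually with the rim bearing it, backed the gripper clear, and handed in at about 9 s.

**Hang:** a pose fit to the last pictures puts the basket at x ≈ −62 mm and y ≈ −7 mm in the bath frame, about 28 mm up. It leans about 10° and sits about 1° off square, all within limits. The fit's pixel errors were up to 3.6, so it is rough; height has the least room, 8 mm above its lower limit.

**Orange basket:** the trained network finds it within about 2 pixels of its starting place in both fixed cameras. A raw picture comparison there showed some change (mean 9.8 grey levels). I took that to be arm and shadow in the view and did not check it further.

**Contact at the end:** the force reading was near zero and the gripper was well above everything.

One move call was refused for missing a gripper value in some rows; nothing moved, and I sent it again.

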